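Steady the board stand and probe the red test spot

TASK

Swing the stand's yellow foot out all the way until it seats in its end detent, so the stand is steady. Then take the orange test probe out of its holder and hold it upright with its sprung tip on the middle of the red-ringed test spot, pressed lightly so that the tip is pushed in about half way; do not touch the white or yellow test spots with it or disturb the loose parts lying around. Finish still holding the probe there, with the foot seated: do not put it down or let go.

Things in the scene. Friction and masses are not known exactly. Their poses are not given: they have to be found in the camera images.
- stand: Fixed board stand: grey base 90 x 85 x 14 mm carrying a level green circuit board (90 mm along x, 135 mm along y, its top 50 mm above the bench, y from -75 to +60 mm) on brass standoffs. Origin on the bench under the stand; z up. White connector on the board up to z = 59 mm at x = 30 to 42, y = -8 to +32 mm; a can-shaped part up to 59 mm at x = -20, y = 48 mm
- foot (a joint): Yellow foot lying on the bench, hinged upright at the stand's front corner, rad. 0 = folded under the board (points along the stand's +x); it starts at 0 to 0.15 and grows clockwise seen from above; 1.5 = end stop. A detent resists it (up to 2 N at the post) and pulls it back if let go between 0.3 and 0.95; beyond about 1.25 it snaps to the stop and stays there
- post (a point): Upright red post at the foot's free end, 14 mm across and round, from 10 to 86 mm above the bench, to pinch or push; this point is on its axis 70 mm above the bench. It runs on a circle of 130 mm radius about the hinge, about 30 mm clear of the board
- foot_hinge (a point): Point on the foot's hinge axis, 70 mm above the bench (above the board's corner)
- probe: Loose orange test probe (0.1 kg), standing upright in the holder, tip down. Square handle 18 x 18 mm, 72 mm long; origin at the handle's centre, x and y normal to its flats, z up along the probe. Below the handle a collar 25 mm across and 5 mm thick (its underside 41 mm below the origin, resting on the holder), then a nose 13 mm across down to 85 mm below the origin, then the sprung tip. The extended tip ends 101 mm below the origin
- plunger (a joint): How far the probe's sprung tip is pushed in, m: 0 = fully out, 0.010 = fully in. It takes about 1 N to start and 4 N to push fully in (about 2.5 N at half way)
- probe_tip (a point): End of the probe's brass tip (rounded, 5 mm across), moves with the tip
- holder: Fixed grey holder block 66 x 66 x 70 mm on an 82 mm square, 8 mm thick dark foot plate, with a round upright hole 16 mm across and 66 mm deep in its top. Origin under its centre on the bench. The probe must be lifted at least 60 mm to come free
- spot_red: Target: fixed round test spot, steel contact 15 mm across with a red ring 22 mm across. Origin at the centre of its top face, 4 mm above the board (54 mm above the bench). The red, white and yellow spots stand in a row along the stand's y, about 32 mm apart, in any order
- spot_white: As the target but with a white ring; not to be touched
- spot_yellow: As the target but with a yellow ring; not to be touched
- valve: Loose brass valve body, 26 x 49 x 46 mm, bystander; origin at its underside
- burr: Loose grey steel grinder ring, 58 mm across, 14 mm high, bystander; origin at its underside
- piston: Loose white piston, 57 mm across, 55 mm high, bystander; origin at its underside
- pump: Loose black solenoid pump, 53 x 134 x 50 mm, bystander; origin at its underside

How it is judged:
By the outcome, as a careful person would: the job done as asked, in the order asked, and still so for the second after the job is handed in, while the arm keeps its last pose, push and grip.
It also fails if it takes over 64 s, if anything falls off the work surface, if the arm or the gripper's body presses on something with over 40 N, if the wrist force passes 120 N, or if a joint passes its speed limit or range.

ROBOT

A 6-joint arm with a two-finger parallel gripper is mounted at the origin on a cart in front of the work surface, level with it; the furniture and walls round the work are solid. World frame = base frame: x ahead of the robot, y to its left, z up, the work surface at z = 0. Lengths are in m, angles in rad, forces in N, time in s.
With the tool pointing down it reaches from about 0.325 to 0.9 m from the base axis. Payload 6.1 kg.
Tool frame: the origin (TCP) lies midway between the tips of the shut fingers; the grasp point (between the pads) lies 19 mm behind it; z points along the fingers, y is the line along which they close (so a half turn about z gives the same grasp; the last joint's range is limited). The gripper opens to 85 mm and grips with 20 to 120 N. Pads are 22 mm wide; open, the fingers measure 114 mm over their backs; the gripper's body (76 mm by 85 mm) begins 54 mm behind the grasp point. The pads swing forward as they close: fully open they stand 13 mm farther back than shut.
Start: joints at [1.167, 0.22, 1.526, -0, 1.395, -0.126], TCP at [0.171, 0.601, 0.231] pointing down, gripper open.
Joint ranges: [-2.98, 2.98], [-0.91, 2.08], [0.09, 2.57], [-1.24, 4.39], [0.2, 2.65], [-2.68, 2.68]. Speed limits (rad/s): [2.57, 2.57, 3.01, 3.14, 3.14, 3.14].

INTERFACE

Orientations are given as [roll, pitch, yaw] about the fixed x, y, z axes, in that order (R = Rz(yaw) Ry(pitch) Rx(roll)).
In Python, from plant import movep, move_l, set_joints, gripper_to, hold, inverse_kinematics, observe, get_image, get_calibration, Unreachable, job_done gives the robot as it stands. Calls block until the motion is done:
- movep(position, orientation): joint-space move of the TCP to a pose.
- move_l(position, feed=0.15, rotation=None, max_force=None): straight line of the TCP; rotation=None keeps the orientation; feed is the mean speed in m/s. With max_force (N) it stops when the force on the tool has changed by that much, and returns True; else False.
- set_joints(angles): joint-space move.
- gripper_to(opening, f_grip=None): finger opening in m; f_grip is the grip in N (None keeps the last); returns when the fingers have stopped.
- hold(seconds).
- inverse_kinematics(position, orientation): joint angles nearest the present ones, or None.
- observe(): the state.
- get_image(name): name is "scene" or "top" or "wrist"; returns (picture, depth): 480x640x3 uint8, red, green, blue; 480x640 float32, m along the optical axis (not along the pixel's ray), 0 where there is no reading.
- get_calibration(name): a dict with "intrinsics" (3x3 intrinsics, pixels), "world_from_camera" (4x4, takes a point from camera to world coordinates). Camera axes: x right, y down, z forward; pixel columns grow to the right and rows downward; lengths in m; the calibration is good to about 2 mm. A picture is of the moment at which its call begins: read the wrist's pose just before it. get_calibration takes no time and is no camera call; for the wrist camera it gives the pose at the moment of the call.
A pose or a line that the arm cannot do raises Unreachable and nothing moves.
- job_done(): hands the job in; it is judged then, once.
The state is a dict: "time_s": time; "q": joint angles; "joint_velocities": joint speeds; "joint_torque": joint torques, N m; "eef_pos": TCP position; "tcp_rot": TCP orientation; "ft_force": force on the tool from outside, world axes, zero at the start; "torque": the same for the moment, N m; "opening": finger opening in m; "grasp_force": force on a finger pad.
Only numpy, scipy, OpenCV 4.12 (cv2) and the standard library are available. Lean on these libraries where they do the work, as an engineer would, in place of code of your own. Each camera call takes 0.05 s, during which the arm holds its last target. There are 200 camera calls.

## Working session

There is one attempt and no reset: what is moved stays moved. The work goes in short steps, each a Python script; the robot and the scene stay as the last script left them, time stands still between calls to the robot, and variables do not carry over. Pictures are saved under pics/ and viewed, at most 10 in all, crops included, and the job is handed in when it is done.

```bash
ls; mkdir -p pics
python3 - <<'E'
from plant import *
import cv2,numpy as np
for n in("top","scene"):
    p,d=get_image(n); cv2.imwrite(f"pics/{n}0.png",p[:,:,::-1]); np.save(f"pics/{n}0.npy",d)
    c=get_calibration(n); print(n,c["intrinsics"],c["world_from_camera"])
print(observe())
E
```

```text
pics
top [[578.33951204   0.         313.63236771]
 [  0.         578.33951204 237.67212518]
 [  0.           0.           1.        ]] [[-6.79865596e-03 -9.88104708e-01  1.53632240e-01  3.55848656e-01]
 [-9.99976873e-01  6.69023458e-03 -1.22270202e-03 -8.01529605e-02]
 [ 1.80321894e-04 -1.53637000e-01 -9.88127340e-01  1.47570535e+00]
 [ 0.00000000e+00  0.00000000e+00  0.00000000e+00  1.00000000e+00]]
scene [[478.21216127   0.         313.09741914]
 [  0.         478.21216127 244.16059746]
 [  0.           0.           1.        ]] [[-0.80283559 -0.43555154  0.4071239   0.12896772]
 [-0.59604944  0.5709898  -0.56453141  0.51235974]
 [ 0.01341893 -0.69589188 -0.71802118  0.85171594]
 [ 0.          0.          0.          1.        ]]
{'time_s': 0.1, 'q': array([ 1.16691015e+00,  2.21132979e-01,  1.52753993e+00, -3.26706311e-05,
        1.39471725e+00, -1.26128102e-01]), 'joint_velocities': array([ 0.00032536,  0.00165595, -0.00270058, -0.00014099,  0.00070617,
       -0.00056886]), 'joint_torque': array([ 1.20087156e-03, -4.98242676e+01, -3.90549588e+01,  8.02647446e-05,
        5.64980568e-03, -2.31755649e-05]), 'eef_pos': array([0.17118038, 0.60050816, 0.23029462]), 'tcp_rot': array([-3.13980538e+00, -1.94216123e-04,  2.86384016e+00]), 'ft_force': array([-0.32898299, -0.21207742,  0.78871463]), 'torque': array([ 0.00431025,  0.04424726, -0.02220011]), 'grasp_force': 0.0, 'opening': 0.08526844996437836}
```

View pics/top0.png

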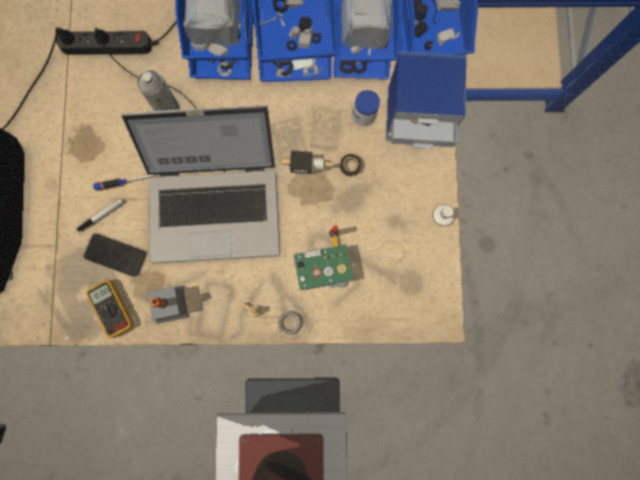

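View pics/scene0.png

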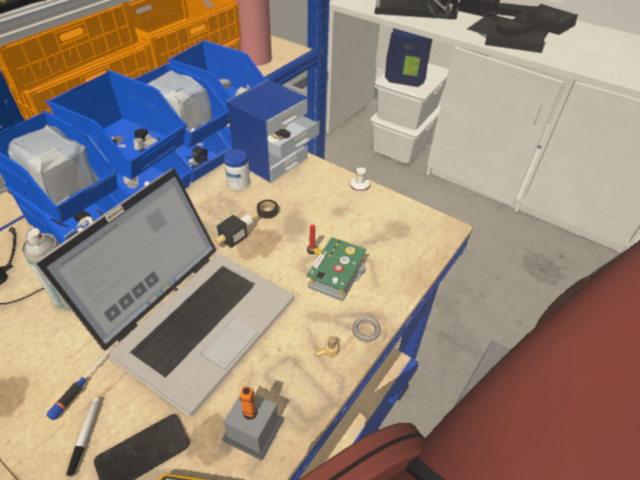

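The top view shows the board around (323,268), with the post at (335,232) on its far side. The holder and probe are at (168,303), and the piston, ring and valve are at (445,215), (290,322) and (252,308). I'll enlarge both areas.

```bash
cat > h.py <<'E'
from plant import *
import numpy as np,cv2
def pt(c,u,v,z=None,d=None):
    K=np.array(c["intrinsics"]);T=np.array(c["world_from_camera"])
    r=np.linalg.inv(K)@[u,v,1]
    if z is None: return T[:3,:3]@(r*d)+T[:3,3]
    w=T[:3,:3]@r
    return T[:3,3]+w*(z-T[2,3])/w[2]
def prj(c,P):
    K=np.array(c["intrinsics"]);T=np.array(c["world_from_camera"])
    p=K@(T[:3,:3].T@(np.array(P)-T[:3,3])); return p[:2]/p[2]
def crop(p,u0,v0,w,h,s,name):
    cv2.imwrite(name,cv2.resize(p[v0:v0+h,u0:u0+w],None,fx=s,fy=s,interpolation=cv2.INTER_CUBIC))
E
python3 - <<'E'
from h import *
p=cv2.imread("pics/top0.png")
a=cv2.resize(p[215:305,275:375],None,fx=6,fy=6,interpolation=2)[:,:600]
b=cv2.resize(p[270:330,140:220],None,fx=5,fy=5,interpolation=2)
cv2.imwrite("pics/ca.png",a)
cv2.imwrite("pics/cb.png",b)
d=np.load("pics/top0.npy");c=get_calibration("top")
for n,u,v in(("board",305,268),("board",350,262),("post",335,230),("red",317,272),("probe",158,301),("holder",178,295),("holder",178,318),("laptopscreen",200,110),("kb",210,205),("bench",300,305),("base",280,450)):
    print(n,d[v,u],pt(c,u,v,d=d[v,u]))
E
```

```text
board 1.4345222 [ 0.50205219 -0.05999231  0.04665347]
board 1.4829226 [ 0.52140221 -0.17479703  0.00082209]
post 1.4131881 [ 0.59112898 -0.13421747  0.0821852 ]
red 1.4237295 [ 0.49102151 -0.08961848  0.05589739]
probe 1.3238443 [0.41841992 0.27543921 0.14524309]
holder 1.4307958 [0.43780583 0.25458939 0.04004644]
holder 1.4611278 [0.38212685 0.26207447 0.0006839 ]
laptopscreen 1.3072103 [0.84356679 0.17315332 0.22830457]
kb 1.4841571 [0.66851821 0.18341063 0.02200281]
bench 1.4680414 [ 0.41275209 -0.04620132 -0.00116982]
base 1.4051859 [0.06253176 0.0032947  0.00792802]
```

View pics/ca.png

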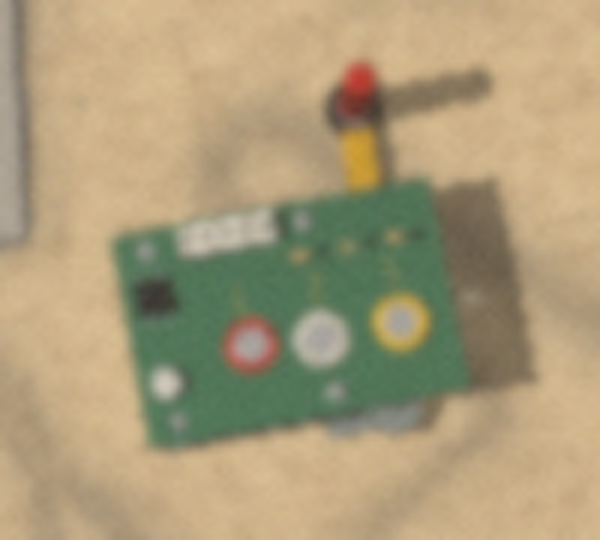

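View pics/cb.png

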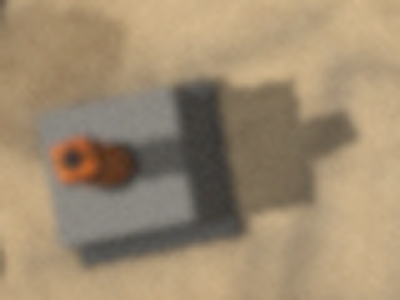

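The stand's +x points away from the robot and +y to the left. In the crop, red is at (250,345), white (321,338), yellow (400,321) and the post top (361,75). The board corners are (115,240), (430,180), (465,385) and (150,447), and the probe top is at (73,158) in its own crop.

Run:
```python
from h import *
c=get_calibration("top")
f=lambda x,y:(275+(x+.5)/6-.5,215+(y+.5)/6-.5)
img=[(115,240),(430,180),(465,385),(150,447)]
loc=np.array([(45,60),(45,-75),(-45,-75),(-45,60)])/1000
W=np.array([pt(c,*f(*i),z=.05)[:2] for i in img]); print(W)
A,B=loc-loc.mean(0),W-W.mean(0)
th=np.arctan2((A[:,0]*B[:,1]-A[:,1]*B[:,0]).sum(),(A*B).sum())
R=np.array([[np.cos(th),-np.sin(th)],[np.sin(th),np.cos(th)]])
t=W.mean(0)-R@loc.mean(0); print("stand",th,t,"res",(loc@R.T+t-W)*1000)
L=lambda w:(np.array(w[:2])-t)@R*1000
for n,i,z in(("red",(250,345),.054),("white",(321,338),.054),("yel",(400,321),.054),("post",(361,75),.086),("basecorner?",(435,425),.014)):
    w=pt(c,*f(*i),z=z);print(n,w,"local",L(w))
g=lambda x,y:(140+(x+.5)/5-.5,270+(y+.5)/5-.5)
for z in(.147,.155):print("probe",pt(c,*g(73,158),z=z))
for z in (.07,.078):
  H=np.array([pt(c,*g(*i),z=z)[:2] for i in [(40,112),(177,85),(193,222),(62,243)]]);print(H,H.mean(0),np.linalg.norm(H-np.roll(H,1,0),axis=1))
t0=observe()["q"]
for P in([.3,.25,.25],[.45,.26,.12],[.6,-.13,.055],[.49,-.09,.2]):
  for y in np.arange(-3,3.1,.5):
    q=inverse_kinematics(P,[np.pi,0,y]); print(P,round(y,1),None if q is None else np.round(q[[0,5]],2))
```

```text
[[ 0.5353467  -0.03225175]
 [ 0.55954819 -0.16302091]
 [ 0.4742943  -0.17609796]
 [ 0.44972066 -0.04647607]]
stand 0.17705780341899469 [ 0.50340646 -0.09707893] res [[ 1.78819007  2.16083632]
 [ 1.36480074  0.04055638]
 [-1.97425744 -2.73446662]
 [-1.17873337  0.53307392]]
red [ 0.49100871 -0.08778084  0.054     ] local [-10.56621557  11.33638623]
white [ 0.49369536 -0.11698002  0.054     ] local [-13.06453961 -17.87950575]
yel [ 0.50048765 -0.14954457  0.054     ] local [-12.11416199 -51.13130732]
post [ 0.59770195 -0.13354977  0.086     ] local [ 86.39753224 -52.50932147]
basecorner? [ 0.46052019 -0.16560708  0.014     ] local [-54.28594309 -59.90306328]
probe [0.41794123 0.28363972 0.147     ]
probe [0.41756738 0.28144936 0.155     ]
[[0.44384621 0.32150984]
 [0.45647472 0.25548221]
 [0.39044131 0.24578922]
 [0.38084022 0.30857032]] [0.41790061 0.2828379 ] [0.06432096 0.06722445 0.06674103 0.06351099]
[[0.44334541 0.31922393]
 [0.45590204 0.25357208]
 [0.39024444 0.24393426]
 [0.38069799 0.30635806]] [0.41754747 0.28077208] [0.06395491 0.06684187 0.0663612  0.06314955]
[0.3, 0.25,
[... 1142 characters left out ...]
23]
[0.6, -0.13, 0.055] 0.5 [-0.34  0.73]
[0.6, -0.13, 0.055] 1.0 [-0.34  0.23]
[0.6, -0.13, 0.055] 1.5 [-0.34 -0.27]
[0.6, -0.13, 0.055] 2.0 [-0.34 -0.77]
[0.6, -0.13, 0.055] 2.5 [-0.34 -1.27]
[0.6, -0.13, 0.055] 3.0 [-0.34 -1.77]
[0.49, -0.09, 0.2] -3.0 [-0.34 -2.05]
[0.49, -0.09, 0.2] -2.5 [-0.34 -2.55]
[0.49, -0.09, 0.2] -2.0 None
[0.49, -0.09, 0.2] -1.5 None
[0.49, -0.09, 0.2] -1.0 [-0.34  2.23]
[0.49, -0.09, 0.2] -0.5 [-0.34  1.73]
[0.49, -0.09, 0.2] 0.0 [-0.34  1.23]
[0.49, -0.09, 0.2] 0.5 [-0.34  0.73]
[0.49, -0.09, 0.2] 1.0 [-0.34  0.23]
[0.49, -0.09, 0.2] 1.5 [-0.34 -0.27]
[0.49, -0.09, 0.2] 2.0 [-0.34 -0.77]
[0.49, -0.09, 0.2] 2.5 [-0.34 -1.27]
[0.49, -0.09, 0.2] 3.0 [-0.34 -1.77]
```

Run:
```python
from h import *
movep([.585,-.13,.23],[np.pi,0,-3.02])
c=get_calibration("wrist");p,d=get_image("wrist")
cv2.imwrite("pics/w1.png",p[:,:,::-1]);np.save("pics/w1.npy",d)
print(c, observe()["eef_pos"],observe()["ft_force"],observe()["time_s"])
print("post guess px",prj(c,[.5977,-.1335,.086]),"red",prj(c,[.491,-.0878,.054]))
```

```text
{'intrinsics': array([[340.07091181,   0.        , 318.09502924],
       [  0.        , 340.07091181, 239.60881659],
       [  0.        ,   0.        ,   1.        ]]), 'world_from_camera': array([[-0.12273222,  0.95858172,  0.25701727,  0.52026551],
       [ 0.99243921,  0.11825621,  0.0328617 , -0.13805054],
       [ 0.00110674,  0.25910721, -0.96584793,  0.3718488 ],
       [ 0.        ,  0.        ,  0.        ,  1.        ]])} [ 0.58516148 -0.12921394  0.23001152] [-0.20652248  0.04255286  1.01676671] 3.1
post guess px [312.00424118 240.41258762] red [378.075091   121.62892668]
```

View pics/w1.png

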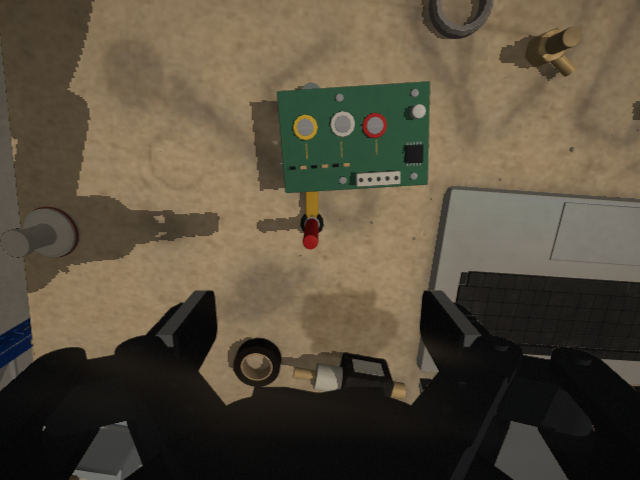

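Post top is at (311,242) against a prediction of (312,240), so the position is confirmed; the red spot is at (375,126). Next I cage the post and swing it.

Run:
```python
from h import *
from scipy.optimize import least_squares
T=np.array([[-0.12273222,0.95858172,0.25701727,0.52026551],[0.99243921,0.11825621,0.0328617,-0.13805054],[0.00110674,0.25910721,-0.96584793,0.3718488],[0,0,0,1]])
K=get_calibration("wrist")["intrinsics"]
c=dict(intrinsics=K,world_from_camera=T)
for n,u,v,z in(("post",311,242,.086),("red",375,126,.054),("white",343,124,.054),("yel",305.5,127,.054),("c",278,92,.05),("c",429,82,.05),("c",428,184,.05),("c",285,192,.05),("hinge?",312,88,.03)):
    print(n,np.round(pt(c,u,v,z=z),4))
post=pt(c,311,242,z=.086)[:2]*.5+np.array([.5977,-.1335])*.5
th=.177;R=np.array([[np.cos(th),-np.sin(th)],[np.sin(th),np.cos(th)]]);t=np.array([.5034,-.0971])
print("post local",(post-t)@R)
hy=-.0455
l=(post-t)@R; a0=np.arcsin(np.clip((hy-l[1])/.13,0,.15)); h=t+R@[l[0]-.13*np.cos(a0),hy]
print("hinge",h,"a0",a0)
def pose(a,z):
    f=th-a; y=(f+np.pi+np.pi)%(2*np.pi)-np.pi
    return [*(h+.13*np.array([np.cos(f),np.sin(f)])),z],[np.pi,0,y]
np.savez("hinge.npz",h=h,th=th,a0=a0)
gripper_to(.045)
P,o=pose(a0,.12); move_l(P,rotation=o)
P,o=pose(a0,.05); print("down",move_l(P,feed=.1,max_force=8))
gripper_to(.020,20); s=observe();print(s["opening"],s["grasp_force"],s["ft_force"],s["eef_pos"])
for a in np.arange(.15,1.46,.13):
    P,o=pose(a,.05); hit=move_l(P,feed=.08,rotation=o,max_force=15); s=observe();print(round(a,2),hit,np.round(s["ft_force"],1),s["opening"],s["time_s"])
    if hit: break
```

```text
post [ 0.5992 -0.1342  0.086 ]
red [ 0.495  -0.0899  0.054 ]
white [ 0.4968 -0.1183  0.054 ]
yel [ 0.5034 -0.1511  0.054 ]
c [ 0.4771 -0.1785  0.05  ]
c [ 0.4529 -0.0486  0.05  ]
c [ 0.5396 -0.0313  0.05  ]
c [ 0.5635 -0.1638  0.05  ]
hinge? [ 0.4671 -0.15    0.03  ]
post local [ 0.08710947 -0.05291452]
hinge [ 0.4693994  -0.14940391] a0 0.05706573870303845
down False
0.01983172529016103 0.0 [-0.65414965 -0.52343378 -0.28804171] [ 0.59870951 -0.13393431  0.05042509]
0.15 False [ 0.2  0.2 -0.2] 0.01993419334931296 5.9833
0.28 False [-0.2  0.5  0.6] 0.02022682127147556 6.3417
0.41 False [ 0.4  0.8 -0.5] 0.01972507864322269 6.7
0.54 False [0.7 0.8 0.2] 0.01985510396529158 7.0583
0.67 False [ 0.5  0.4 -0.6] 0.02047252862712358 7.4167
0.8 False [1.  0.3 0.1] 0.020077995117404556 7.775
0.93 False [ 0.4 -0.2  0.7] 0.019972445981879142 8.1333
1.06 False [ 1.2  0.4 -0.1] 0.01977905975965617 8.4917
1.19 False [ 0.4 -0.7 -0.2] 0.019873601592261595 8.85
1.32 False [-1. -1. -1.] 0.02006944384101872 9.2083
1.45 False [-2.4 -0.9  0. ] 0.019819488757387423 9.5667
```

Run:
```python
from h import *
z=np.load("hinge.npz");h,th=z["h"],z["th"]
def pose(a,z):
    f=th-a; return [*(h+.13*np.array([np.cos(f),np.sin(f)])),z],[np.pi,0,f+np.pi]
P,o=pose(1.56,.05); print(move_l(P,feed=.04,rotation=o,max_force=6),observe()["ft_force"],observe()["eef_pos"])
P,o=pose(1.5,.05); move_l(P,feed=.04,rotation=o)
gripper_to(.04)
P,o=pose(1.5,.13); move_l(P,rotation=o)
move_l([.46,-.19,.25],feed=.25,rotation=[np.pi,0,3.0])
c=get_calibration("wrist");p,d=get_image("wrist")
cv2.imwrite("pics/w2.png",p[:,:,::-1]);np.save("pics/w2.npy",d);np.savez("w2c.npz",**c)
for a in(1.4,1.5): print(a,prj(c,pose(a,.086)[0]))
print("red",prj(c,[.495,-.0899,.054]),prj(c,[.491,-.0878,.054]),observe()["time_s"])
```

```text
True [3.75402498 1.58955557 1.5879589 ] [ 0.49985144 -0.27558615  0.05024624]
1.4 [242.62981633 288.55830898]
1.5 [236.13646517 277.13187031]
red [420.13769686 235.85890637] [421.94272546 231.81258103] 12.5333
```

View pics/w2.png

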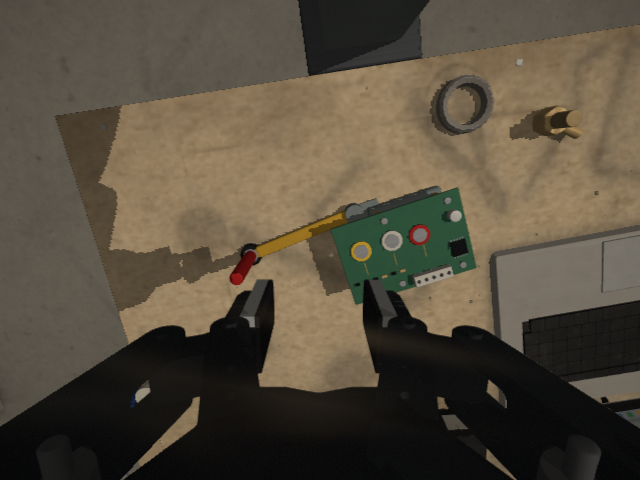

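The post top is at (236,278), right where 1.5 rad is predicted, so the foot is seated. Red is at (420,235.5), which agrees with (0.495,-0.090). On to the probe.

Run:
```python
from h import *
gripper_to(.06)
movep([.43,.28,.30],[np.pi,0,-2.97])
c=get_calibration("wrist");p,d=get_image("wrist");np.savez("w3c.npz",**c)
P=[.418,.2835,.147];u,v=prj(c,P).astype(int);print(u,v,observe()["eef_pos"],observe()["time_s"])
u0,v0=max(u-80,0),max(v-60,0);print(u0,v0)
cv2.imwrite("pics/w3.png",p[:,:,::-1])
crop(p[:,:,::-1],u0,v0,160,120,5,"pics/w3c.png")
print(d[v-2:v+3:2,u-2:u+3:2])
```

```text
325 212 [0.43046913 0.27911179 0.29979293] 14.6417
245 152
[[0.29713202 0.29779646 0.29696694]
 [0.29765674 0.29748002 0.2968374 ]
 [0.29785553 0.2978815  0.2982413 ]]
```

View pics/w3c.png

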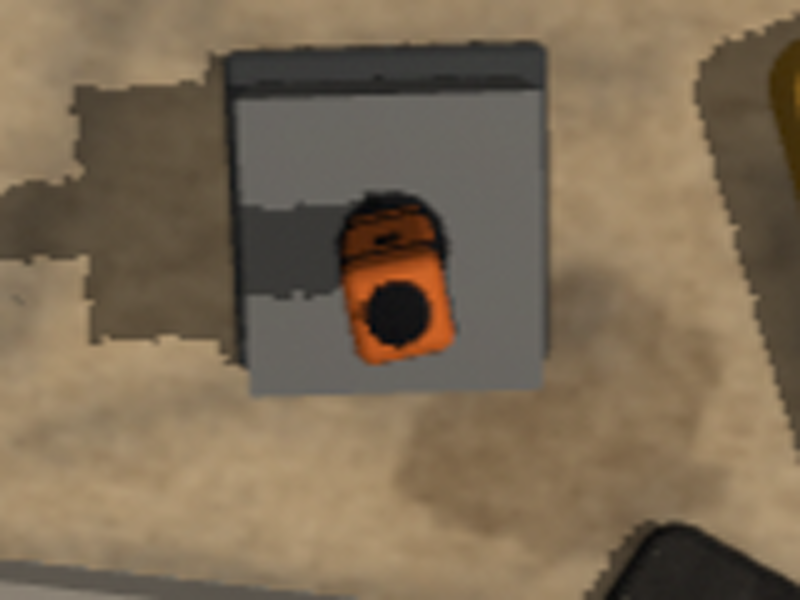

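The handle's top is at crop (398,313), turned about 0.2 rad from the image axes. Its bottom edge runs (372,363) to (452,345) and its left edge (345,280) to (360,345).

Run:
```python
from h import *
c=dict(np.load("w3c.npz"))
f=lambda x,y:pt(c,245+(x+.5)/5-.5,152+(y+.5)/5-.5,z=.147)
print("top",f(398,313))
A=[]
for a,b in(((372,363),(452,345)),((345,280),(360,345)),((441,258),(454,335))):
    v=f(*b)-f(*a);y=np.arctan2(v[1],v[0]);A.append((y+np.pi/4)%(np.pi/2)-np.pi/4)
print("handle yaw",A,"holder",[ (np.arctan2(*(f(*b)-f(*a))[[1,0]])+np.pi/4)%(np.pi/2)-np.pi/4 for a,b in(((250,395),(543,388)),)])
yaw=np.mean(A)-np.pi
C=(f(398,313)[:2]+np.array([.418,.2835]))/2
print(C,yaw,observe()["tcp_rot"])
C=f(398,313)[:2]
move_l([*C,.2],rotation=[np.pi,0,yaw])
gripper_to(.045)
print(move_l([*C,.10],feed=.1,max_force=8))
gripper_to(0,50)
s=observe();print(s["opening"],s["grasp_force"],s["ft_force"],s["torque"],s["eef_pos"],s["tcp_rot"],s["time_s"])
```

```text
top [0.42008969 0.28234434 0.147     ]
handle yaw [np.float64(0.39703496640858127), np.float64(0.3922975078483051), np.float64(0.3479696079211483)] holder [np.float64(0.19532095204666877)]
[0.41904485 0.28292217] -2.7624919595304482 [-3.14121858e+00 -2.41015809e-04 -2.97154100e+00]
False
0.017429450618681556 48.94611060619354 [-0.15089705 -0.39039688  3.07482833] [-0.01988003  0.06597656 -0.01206996] [0.42060997 0.28264085 0.10078209] [ 3.14147675e+00  1.44007927e-03 -2.76242109e+00] 17.2583
```

Run:
```python
from h import *
s=observe();x,y,z=s["eef_pos"]
print(move_l([x,y,.19],feed=.08,max_force=15)); move_l([x,y,.24])
print(observe()["opening"],observe()["ft_force"])
move_l([.495,-.09,.24],feed=.2)
move_l([.495,-.09,.170],feed=.08)
hold(.3)
c=get_calibration("wrist");p,d=get_image("wrist");s=observe();np.savez("w4c.npz",**c);np.save("pics/w4.npy",d)
cv2.imwrite("pics/w4.png",p[:,:,::-1])
print(s["eef_pos"],s["tcp_rot"],s["ft_force"],s["opening"],s["time_s"])
print("tip",prj(c,[*s["eef_pos"][:2],s["eef_pos"][2]-.091]),"red",prj(c,[.495,-.0899,.054]))
p2,d2=get_image("top");cv2.imwrite("pics/t4.png",p2[:,:,::-1])
```

```text
False
0.017465112220632847 [ 0.73910199 -0.1871689  -1.0353695 ]
[ 0.49519438 -0.090063    0.17031591] [-3.14119807e+00  4.78026481e-04 -2.76252957e+00] [ 0.2906664   0.24078789 -1.09314969] 0.017370672429347627 22.4417
tip [318.89705925 243.78238588] red [319.09522829 234.85544568]
```

View pics/w4.png

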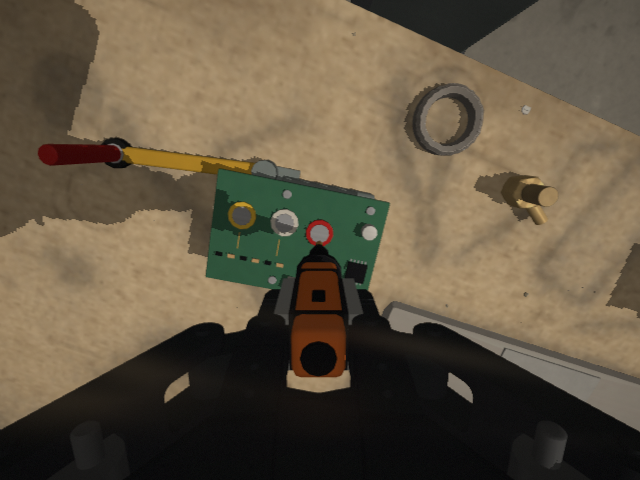

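The tip shows near (319,243) and the red spot is centred near (319,233). An enlarged crop will give me the offset.

Run:
```python
from h import *
p=cv2.imread("pics/w4.png");p=cv2.convertScaleAbs(p[205:265,280:360],alpha=1.6,beta=20)
cv2.imwrite("pics/w4c.png",cv2.resize(p,None,fx=10,fy=10,interpolation=2))
```

```text
(no output)
```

View pics/w4c.png

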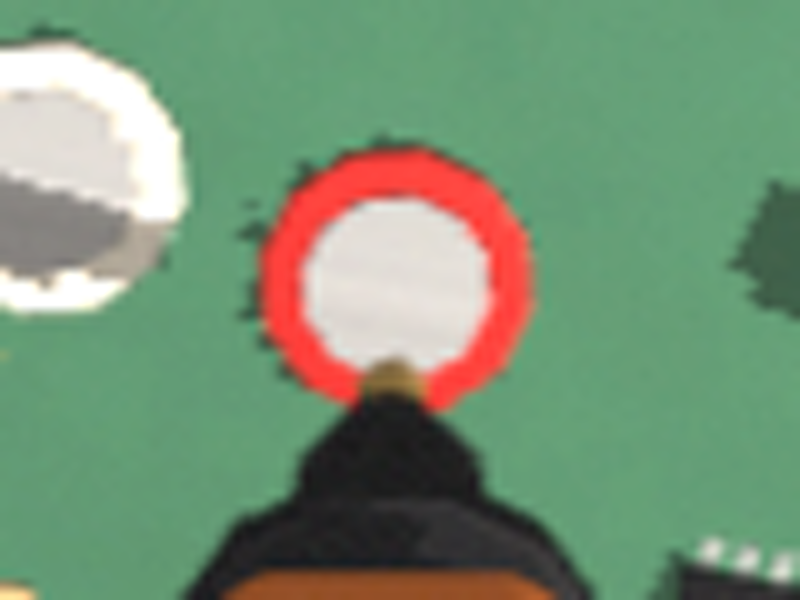

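Ring centre is at crop (398,283) and the tip centre about (394,385). Now I compute the relative correction, then do a guarded press.

Run:
```python
from h import *
c=dict(np.load("w4c.npz"))
g=lambda x,y:(280+(x+.5)/10-.5,205+(y+.5)/10-.5)
red=pt(c,*g(398,283),z=.054); tip=pt(c,*g(394,385),z=.0793)
s=observe();e=s["eef_pos"];D=(red-tip)[:2];print(red,tip,D,e)
move_l([*(e[:2]+D),.154],feed=.05);hold(.3)
f0=observe()["ft_force"];print(f0)
# step down, watch force
for z in np.arange(.150,.1375,-.001):
    hit=move_l([*(e[:2]+D),z],feed=.02,max_force=5);hold(.15)
    F=[];
    for _ in range(5): F.append(observe()["ft_force"]-f0);hold(.03)
    m=np.mean(F,0);s=observe();print(round(z,4),s["eef_pos"].round(4),m.round(2),hit,s["time_s"])
    if hit or m[2]>2.2: break
```

```text
[ 0.49342371 -0.09031563  0.054     ] [ 0.49468208 -0.09022715  0.0793    ] [-1.25836558e-03 -8.84849075e-05] [ 0.49508008 -0.09004774  0.17019616]
[-0.36061204  0.57392886 -0.94900272]
0.15 [ 0.4939 -0.0901  0.1501] [ 0.41 -0.4   0.23] False 23.9333
0.149 [ 0.4938 -0.0902  0.149 ] [ 0.63 -0.53  0.06] False 24.5
0.148 [ 0.4938 -0.0901  0.148 ] [ 0.41 -0.82 -0.44] False 25.0667
0.147 [ 0.4938 -0.0902  0.147 ] [ 0.39 -0.88  0.12] False 25.6333
0.146 [ 0.4939 -0.0901  0.146 ] [ 0.55 -0.77 -0.04] False 26.2
0.145 [ 0.4938 -0.0901  0.145 ] [ 0.49 -0.53 -0.13] False 26.7667
0.144 [ 0.4939 -0.0902  0.1441] [ 0.56 -0.35  1.35] False 27.3333
0.143 [ 0.4939 -0.0902  0.143 ] [ 0.8  -0.57  2.03] False 27.9
0.142 [ 0.4938 -0.0901  0.142 ] [ 0.57 -0.72  1.74] False 28.4667
0.141 [ 0.4938 -0.0901  0.141 ] [ 0.3  -0.84  1.91] False 29.0333
0.14 [ 0.4939 -0.0902  0.14  ] [ 0.8  -0.98  2.24] False 29.6
```

Run:
```python
from h import *
s=observe();e=s["eef_pos"]
move_l([.4938,-.0902,.1397],feed=.02);hold(.4)
F=np.mean([(hold(.03),observe()["ft_force"])[1] for _ in range(15)],0);print(F,observe()["opening"],observe()["eef_pos"],observe()["tcp_rot"])
c=get_calibration("wrist");p,d=get_image("wrist");p=p[:,:,::-1]
a=cv2.resize(cv2.convertScaleAbs(p[205:265,280:360],alpha=1.6,beta=20),(533,400),interpolation=2)
b=cv2.resize(p[100:300,0:267],(266,200));b=np.vstack([b,np.zeros((200,266,3),np.uint8)])
cv2.imwrite("pics/w5.png",np.hstack([a,b]))
print(prj(c,[.4938,-.0902,.054]))
```

```text
[0.57246363 0.08499974 1.42850321] 0.017463152087246993 [ 0.49378492 -0.0902022   0.1396912 ] [-3.14158965e+00 -2.78824598e-05 -2.76248344e+00]
[318.83014535 245.96164144]
```

View pics/w5.png

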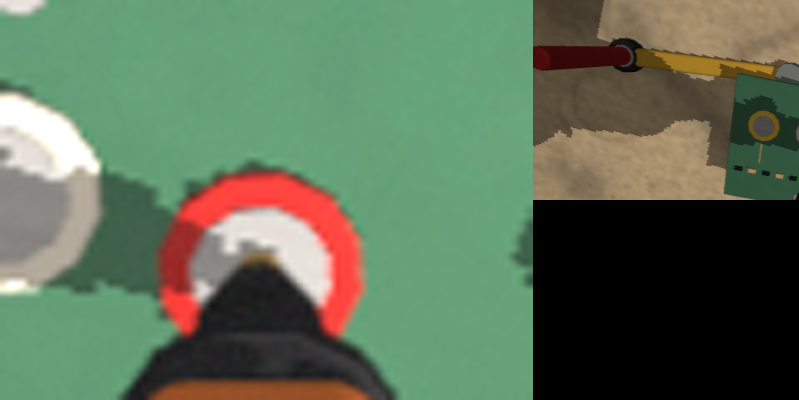

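The tip sits at the centre of the red spot (crop (260,268) against ring centre (260,272)). It presses with about 2.4 N, which is roughly half way in, and the foot is still fully out. I'm handing it in.

```bash
python3 -c "
from plant import *
print(job_done(),observe()['time_s'])"
```

```text
the job is handed in; nothing more can be done
the job is handed in; nothing more can be done
```

The job is handed in: the foot is seated in its end detent, and the arm is still holding the probe upright on the middle of the red spot, pressed about half way in (about 2.4 N).

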